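# Snap the overcap onto the balm jar

## Robot

A 6-joint arm with a two-finger parallel gripper is mounted at the origin on the work surface. World frame = base frame: x ahead of the robot, y to its left, z up, the work surface at z = 0. Lengths are in m, angles in rad, forces in N, time in s.
With the tool pointing down it reaches from about 0.375 to 0.975 m from the base axis. Payload 3.8 kg.
Tool frame: the origin (TCP) lies on the centre line of the jaws, within the pads' length; the fingertips stand 14 mm ahead of it and the grasp point (between the pads) lies 5 mm behind it; z points along the fingers, y is the line along which they close (so a half turn about z gives the same grasp; the last joint's range is limited). The gripper opens to 88 mm and grips with 3 to 60 N. Pads are 18 mm wide; open, the fingers measure 123 mm over their backs; the gripper's body (75 mm by 187 mm) begins 45 mm behind the grasp point.
Start: joints at [1.258, 0.264, 1.604, -0, 1.274, -0.037], TCP at [0.184, 0.649, 0.253] pointing down, gripper open.
Joint ranges: [-2.63, 2.63], [-0.94, 2.18], [0.31, 2.57], [-1.31, 4.45], [0, 2.66], [-2.55, 2.55]. Speed limits (rad/s): [2.57, 2.57, 3.14, 3.14, 3.14, 3.14].

## Interface

Orientations are given as a unit quaternion [x, y, z, w].
In Python, from cell import * gives the robot as it stands.
- The arm moves only by the tool carry_out, never from a script. Its argument "increments" is one flat list of numbers, 6 for each row, row after row: the shift along the tool's x, y, z in units of 30 mm (1.0 is 30 mm), then the turn, a rotation vector about the tool's x, y, z in units of 6 degrees (1.0 is 6 degrees). In form: [dx, dy, dz, ax, ay, az, dx, dy, dz, ax, ay, az, ...]. A call has exactly 10 rows; each row shifts and turns the commanded pose from where the row before left it, along the tool's axes as they then stand; what a row does not reach is not made up. A row lasts 1/12 s, in which the tool goes at most 41.7 mm and 7.16 degrees, less where a joint would pass 70% of its speed; a pose out of reach is approached as far as the arm can. A call is refused whole if a number of a shift passes 1 or a number of a turn 1, either way. A call with a gripper value outside its range is refused whole. "hand" is the closure, from 0 (fully open) to 1 (shut), set as the call begins (left out, the last holds). The fingers move at their own pace and stop on an object; "newtons" is the grip in N (left out, the last holds). Time passes only in rows, so rows that do not move let the fingers close, or fill a call up. It gives the time, the measured TCP pose, the force, the opening and the grip force at its end, in the units of the state.
- read_state(): the state, without advancing time (a new reading comes with each control period).
- get_image(name): name is "side" or "top" or "wrist"; returns a dict with "color" (384x512x3 uint8, red, green, blue), "K" (3x3 intrinsics, pixels), "camera_from_world" (4x4, takes a point from world to camera coordinates); the wrist camera has in their place "T_tool_cam" (4x4, takes a point from camera to tool coordinates, whose origin is the TCP and whose axes are the flange's). Camera axes: x right, y down, z forward; pixel columns grow to the right and rows downward; lengths in m; the calibration is good to about 2 mm. The wrist camera is an equidistant fisheye: a pixel r from the principal point sees the ray r / f radians off the axis. A picture is of the moment at which its call begins: read the wrist's pose just before it. There is no depth.
- hand_in(): hands the job in; it is judged then, once.
The state is a dict: "time_s": time; "joints": joint angles; "joint_velocities": joint speeds; "joint_efforts": joint torques, N m; "tool_pos": TCP position; "tcp_rot": TCP orientation; "contact_force": force on the tool from outside, world axes, zero at the start; "ft_torque": the same for the moment, N m; "opening": finger opening in m; "grip_force": force on a finger pad.
Only numpy, scipy, OpenCV 4.12 (cv2) and the standard library are available. Lean on these libraries where they do the work, as an engineer would, in place of code of your own. Each camera call takes 0.05 s, during which the arm holds its last target. There are 200 camera calls.

## Task

Pull the top drawer of the small wooden cabinet out to its stop, take the black cap out of it and press it straight down onto the white neck of the amber jar in the wooden block until it clicks. After the click keep pressing it firmly down against the spring underneath, and finish like that, still pressing and with the drawer left out. Do not knock over or push away the other goods on the stall.

Things in the scene. Friction and masses are not known exactly. Their poses are not given: they have to be found in the camera images.
- cabinet: Small light-wood cabinet, fixed to the table, 200 deep (x) by 260 wide (y) by 164 mm high, two brown drawers one above the other, each with a dark bar handle. Origin: centre of its underside. Its front, with the drawers, faces its own -x.
- cabinet_drawer0 (a joint): Travel of the top drawer in m: 0 shut, grows as it comes out along the cabinet's -x, 0.133 at its stop. Starts 0 to 15 mm out; about 1 N of friction; stays where it is left. Its floor is 92 mm above the table, its walls rise 50 mm above the floor; inside 218 mm wide.
- cabinet_drawer0_handle (a point): Middle of the top drawer's dark bar handle: a round bar 11 mm thick and 120 mm long, along the cabinet's y, its axis 35 mm in front of the drawer face and about 38 mm below the cabinet's top. Moves with the drawer. The finger can pass between bar and face from above. Axes as the cabinet's.
- cap: Black snap cap with a thin brass band, top up in the front part of the top drawer, left or right, rim on the drawer floor. Outer diameter 46, height 32 mm, 35 g, open below; ceiling 28 mm above the rim; an inner bead near the rim leaves a 34 mm opening. Origin: centre of its rim, z up. Its centre is 45 to 80 mm in front of the cabinet face when the drawer is fully out.
- white_cap: Bystander: plain white cap, 30 mm diameter, 26 mm high, beside the black cap in the top drawer, the two centres about 110 mm apart across the drawer. It does not fit the jar. Origin: centre of its underside.
- jar: Amber glass jar held in a light-wood block 100 x 100 x 30 mm, fixed to the table. Origin: centre of the block's underside, z up, on the jar's axis. Heights above the table: jar (60 mm diameter) to 58; white neck (32 mm diameter) 66 to 96, then tapering to 23 mm at 103; four grey sprung bumps, 3 mm proud, at 92; a red sprung disc (22 mm diameter) in the middle, up to 112 mm.
- seat (a point): Point on the jar's axis 84 mm above the table: the cap's rim is here when it has clicked on. Coming down, the cap meets the bumps with its rim about 10 mm above, needs 8 to 16 N, and jumps over them with its rim some 4 to 6 mm above (the click: the force drops to nearly nothing). Below this point the cap's ceiling presses the red disc down.
- plunger (a joint): How far the red sealing disc is pressed down, m: 0 free, 0.007 at its stop. Its spring gives 3 N per mm from the start, so 9 N presses it 3 mm; the cap goes down with it.
- bottle_a: Bystander: amber bottle with a black top, 38 mm diameter, 100 mm high, right rear. Origin: centre of its underside.
- bottle_b: Bystander: a like amber bottle, rear middle.
- balm: Bystander: low amber jar with black lid, 66 mm diameter, 50 mm high, ahead of the robot. Origin: centre of its underside.
- brush: Bystander: wooden brush lying bristles down, 200 mm long, left side. Origin: under its middle.
- tin: Bystander: flat round aluminium tin, 70 mm diameter, 22 mm high, left side. Origin: centre of its underside.
- soap_box: Bystander: brown card box, 85 x 60 x 35 mm, left of the robot's base. Origin: centre of its underside.

How it is judged:
By the outcome, as a careful person would: the job done as asked, in the order asked, and still so for the second after the job is handed in, while the arm keeps its last pose, push and grip.
It also fails if it takes over 70 s, if anything falls off the work surface, if the arm or the gripper's body presses on something with over 40 N, if the wrist force passes 120 N, or if a joint passes its speed limit or range.

## Working session

There is one attempt and no reset: what is moved stays moved. The work goes in short steps, Python scripts to look and compute and a tool call to move; the robot and the scene stay as the last step left them, time stands still between calls to the robot, and variables do not carry over. Pictures are saved under pics/ and viewed, at most 10 in all, crops included, and the job is handed in when it is done.

Besides the shell and the picture viewer there is one more tool, called by a JSON object that holds its "fn" and its "kwargs". carry_out: Moves the arm, as the interface text tells. Its arguments: {"type":"object","properties":{"increments":{"type":"array"},"hand":{"type":"number"},"newtons":{"type":"number"}},"required":["increments"]}

```bash
mkdir -p pics; ls; python3 - <<'E'
from cell import *
import cv2,numpy as np
s=read_state(); print({k:np.round(v,3).tolist() for k,v in s.items()})
a=[]
for n in("top","side"):
    g=get_image(n); cv2.imwrite(f"pics/{n}0.png",g["color"][:,:,::-1]); print(n,np.round(g["K"],1).tolist(),np.round(g["camera_from_world"],3).tolist())
E
```

```text
pics
{'time_s': 0.0, 'joints': [1.258, 0.265, 1.605, -0.0, 1.274, -0.037], 'joint_velocities': [0.001, -0.0, 0.0, -0.002, 0.001, -0.001], 'joint_efforts': [0.003, -50.213, -35.687, 0.073, 0.03, -0.0], 'tool_pos': [0.184, 0.649, 0.251], 'tcp_rot': [0.137, 0.991, -0.001, -0.0], 'contact_force': [-0.663, 0.066, 0.415], 'ft_torque': [0.014, -0.032, 0.01], 'grip_force': 0.0, 'opening': 0.088}
top [[393.2, 0.0, 252.8], [0.0, 393.2, 191.6], [0.0, 0.0, 1.0]] [[-0.008, -1.0, 0.012, 0.105], [-0.989, 0.006, -0.147, 0.583], [0.146, -0.013, -0.989, 0.992], [0.0, 0.0, 0.0, 1.0]]
side [[456.9, 0.0, 253.0], [0.0, 456.9, 188.6], [0.0, 0.0, 1.0]] [[0.698, -0.716, -0.011, -0.34], [-0.525, -0.501, -0.688, 0.399], [0.487, 0.486, -0.725, 0.962], [0.0, 0.0, 0.0, 1.0]]
```

View pics/top0.png

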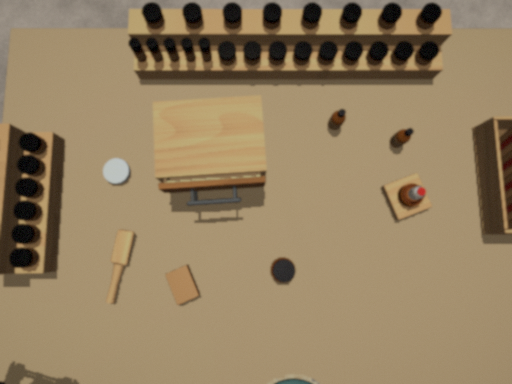

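View pics/side0.png

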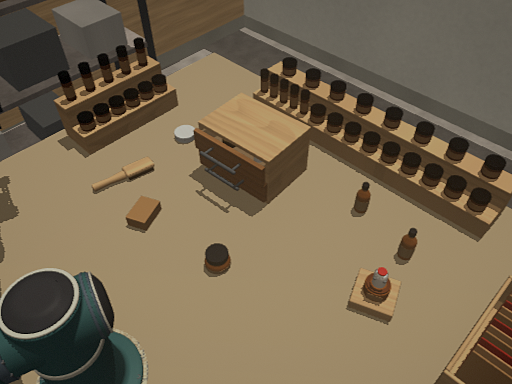

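Top view: the cabinet roof has corners near (152,102), (262,97), (266,171) and (159,178), and the handle runs (190,203)–(241,200). The jar's red disc is at (421,192) and the balm at (283,270). Side view: handle at about (220,160), red disc at (382,272). I'll enlarge these areas.

```bash
cat > h.py <<'E'
from cell import *
import cv2,numpy as np
from scipy.spatial.transform import Rotation as R
def ray(g,uv):
    K,T=g["K"],g["camera_from_world"]; Rm,t=T[:3,:3],T[:3,3]
    d=Rm.T@np.linalg.inv(K)@np.array([uv[0],uv[1],1.]); return -Rm.T@t,d
def onz(g,uv,z):
    o,d=ray(g,uv); return o+d*(z-o[2])/d[2]
def two(g1,a,g2,b):
    o1,d1=ray(g1,a);o2,d2=ray(g2,b)
    s=np.linalg.lstsq(np.c_[d1,-d2],o2-o1,rcond=None)[0]
    p,q=o1+s[0]*d1,o2+s[1]*d2; return (p+q)/2,np.linalg.norm(p-q)
def rot(): return R.from_quat(read_state()["tcp_rot"]).as_matrix()
def steps(target,yaw=None):
    """shift to target in tool axes, units of 30 mm; tool-y yaw"""
    s=read_state();M=R.from_quat(s["tcp_rot"]).as_matrix()
    print("pos",np.round(s["tool_pos"],4),"x-axis",np.round(M[:,0],3),"y",np.round(M[:,1],3),"z",np.round(M[:,2],3))
    print("units",np.round(M.T@(np.array(target)-s["tool_pos"])/.03,2))
E
python3 - <<'E'
from h import *
t=get_image("top");s=get_image("side")
def red(g):
    c=g["color"].astype(int);m=((c[...,0]>140)&(c[...,1]<80)&(c[...,2]<90)).astype(np.uint8)
    n,_,st,ce=cv2.connectedComponentsWithStats(m);return [(st[i],ce[i].round(1)) for i in range(1,n) if st[i][4]>12]
print(red(t),red(s))
def light(g):
    c=cv2.cvtColor(g["color"],cv2.COLOR_RGB2HSV);return c
for uv in[(152,102),(262,97),(266,171),(159,178)]: print(uv,onz(t,uv,.164).round(3))
A=cv2.resize(t["color"][90:220,140:280],None,fx=2.85,fy=2.85,interpolation=2)
B=cv2.resize(s["color"][85:215,185:325],None,fx=2.85,fy=2.85,interpolation=2)
C=cv2.resize(t["color"][160:230,360:460],None,fx=2,fy=2);D=cv2.resize(s["color"][240:330,330:430],None,fx=2,fy=2)
o=np.zeros((600,800,3),np.uint8)
o[:A.shape[0],:A.shape[1]]=A;o[:B.shape[0],400:400+B.shape[1]]=B;o[400:540,:200]=C;o[400:580,400:600]=D
cv2.imwrite("pics/crop1.png",o[:,:,::-1])
E
```

```text
[(array([418, 188,   7,   8,  44], dtype=int32), array([421.1, 191.5]))] [(array([378, 267,   9,   8,  55], dtype=int32), array([381.9, 270.8]))]
(152, 102) [0.784 0.342 0.164]
(262, 97) [0.795 0.078 0.164]
(266, 171) [0.614 0.071 0.164]
(159, 178) [0.599 0.32  0.164]
```

View pics/crop1.png

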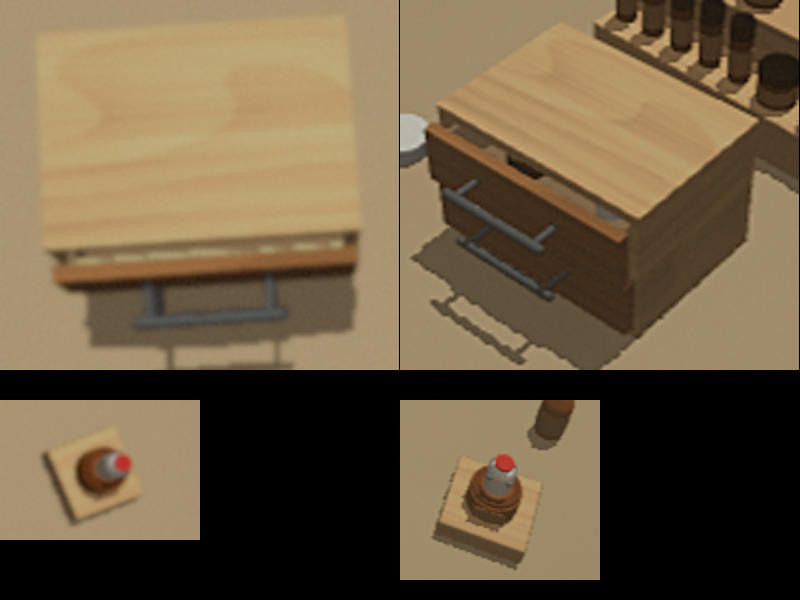

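The crop shows the top drawer slightly open. In the top crop its handle runs (135,322)–(285,313); in the side crop it runs (446,193)–(540,247). The black cap shows dark at the left (+y) side, at about (523,163), and the white cap at about (608,215).

```bash
python3 - <<'E'
from h import *
t=get_image("top");s=get_image("side")
f=lambda p:(p[0]/2.85+140-.3,p[1]/2.85+90-.3)
q=lambda p:((p[0]-400)/2.85+185-.3,p[1]/2.85+85-.3)
for uv in[(38,35),(346,17),(357,232),(46,248)]: print("roof",onz(t,f(uv),.164).round(3))
for uv in[(562,26),(755,124),(640,212),(440,106)]: print("roof side",onz(s,q(uv),.164).round(3))
for a,b in(((137,322),(446,193)),((285,313),(541,247))): print("handle",*two(t,f(a),s,q(b)),onz(t,f(a),.126).round(3),onz(s,q(b),.126).round(3))
print("red",*two(t,(421.1,191.5),s,(381.9,270.8)),onz(t,(421.1,191.5),.112).round(4),onz(s,(381.9,270.8),.112).round(4))
E
```

```text
roof [0.784 0.339 0.164]
roof [0.799 0.08  0.164]
roof [0.614 0.073 0.164]
roof [0.602 0.327 0.164]
roof side [0.778 0.33  0.164]
roof side [0.792 0.077 0.164]
roof side [0.623 0.072 0.164]
roof side [0.599 0.321 0.164]
handle [0.54630052 0.2584564  0.12149631] 0.0009343936043481275 [0.545 0.258 0.126] [0.544 0.254 0.126]
handle [0.5527704  0.13276628 0.12813721] 0.0020018936498174007 [0.552 0.133 0.126] [0.555 0.134 0.126]
red [ 0.57217789 -0.31490338  0.10942441] 0.0017311136211628636 [ 0.5711 -0.3131  0.112 ] [ 0.5712 -0.3159  0.112 ]
```

{"fn": "carry_out", "kwargs": {"increments": [-0.82,-0.55,0,0,0,0,-0.82,-0.55,0,0,0,0,-0.82,-0.55,0,0,0,0,-0.82,-0.55,0,0,0,0,-0.82,-0.55,0,0,0,0,-0.82,-0.55,0,0,0,0,-0.82,-0.55,0,0,0,0,-0.82,-0.55,0,0,0,0,-0.82,-0.55,0,0,0,0,-0.82,-0.55,0,0,0,0], "hand": 1, "newtons": 20}}

```text
time_s: 1.13
tool_pos: [0.3763, 0.4225, 0.2529]
tcp_rot: [0.137, 0.991, 0.0, 0.0]
contact_force: [0.7, 0.5, 0.1]
opening: 0.0239
grip_force: 0.0
```

{"fn": "carry_out", "kwargs": {"increments": [-0.82,-0.55,0,0,0,0,-0.82,-0.55,0,0,0,0,-0.82,-0.55,0,0,0,0,-0.82,-0.55,0,0,0,0,-0.82,-0.55,0,0,0,0,-0.82,-0.55,0,0,0,0,-0.82,-0.55,0,0,0,0,-0.82,-0.55,0,0,0,0,-0.82,-0.55,0,0,0,0,-0.82,-0.55,0,0,0,0]}}

```text
time_s: 1.97
tool_pos: [0.5681, 0.1967, 0.2528]
tcp_rot: [0.137, 0.991, 0.0, 0.0]
contact_force: [-0.1, -0.4, -0.1]
opening: 0.0004
grip_force: 0.0
```

{"fn": "carry_out", "kwargs": {"increments": [0,0,0,0,0,-0.8,0,0,0,0,0,-0.8,0,0,0,0,0,-0.8,0,0,0,0,0,-0.8,0,0,0,0,0,0,0,0,0,0,0,0,0,0,0,0,0,0,0,0,0,0,0,0,0,0,0,0,0,0,0,0,0,0,0,0]}}

```text
time_s: 2.8
tool_pos: [0.5673, 0.1981, 0.2527]
tcp_rot: [-0.029, 1.0, -0.0, 0.0]
contact_force: [0.4, 0.1, 0.2]
opening: 0.0004
grip_force: 0.0
```

```bash
python3 - <<'E'
from h import *
steps([.567,.1965,.19]); g=get_image("wrist"); cv2.imwrite("pics/w1.png",g["color"][:,:,::-1]); print(np.round(g["K"],1).tolist(),np.round(g["T_tool_cam"],3).tolist(),[k for k in g])
E
```

```text
pos [0.5673 0.1981 0.2527] x-axis [-0.998 -0.059 -0.   ] y [-0.059  0.998 -0.   ] z [ 0. -0. -1.]
units [ 0.01 -0.05  2.09]
[[297.3, 0.0, 255.2], [0.0, 297.3, 186.7], [0.0, 0.0, 1.0]] [[0.001, -0.958, -0.287, 0.073], [1.0, 0.001, 0.0, 0.001], [-0.0, -0.287, 0.958, -0.132], [0.0, 0.0, 0.0, 1.0]] ['color', 'K', 'T_tool_cam']
```

View pics/w1.png

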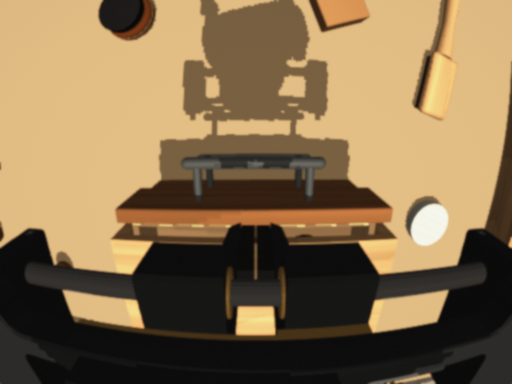

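The wrist view shows the top handle bar at row 162, from column 183 to 326. The drawer front's top edge is at about row 209 (outer) to 222.

```bash
cat >> h.py <<'E'
def wray(g,uv,s):
    K=g["K"];a=np.array([uv[0]-K[0,2],uv[1]-K[1,2]])/K[0,0];r=np.linalg.norm(a)
    d=np.r_[a/r*np.sin(r),np.cos(r)];T=g["T_tool_cam"];M=R.from_quat(s["tcp_rot"]).as_matrix()
    return np.array(s["tool_pos"])+M@T[:3,3],M@T[:3,:3]@d
def wz(g,uv,s,z):
    o,d=wray(g,uv,s);return o+d*(z-o[2])/d[2]
E
python3 - <<'E'
from h import *
s=read_state();g=get_image("wrist")
M=R.from_quat(s["tcp_rot"]).as_matrix()
for n,uv,z in(("bar",(183,162),.126),("bar",(326,162),.126),("front edge",(118,209),.142),("front edge",(390,207),.142)):
    p=wz(g,uv,s,z);print(n,p.round(4),"tool",(M.T@(p-s["tool_pos"])).round(4))
E
```

```text
bar [0.5525 0.133  0.126 ] tool [ 0.0186 -0.064   0.1267]
bar [0.5448 0.2625 0.126 ] tool [0.0187 0.0657 0.1267]
front edge [0.5968 0.0714 0.142 ] tool [-0.022  -0.1282  0.1107]
front edge [0.5795 0.3272 0.142 ] tool [-0.0198  0.1282  0.1107]
```

{"fn": "carry_out", "kwargs": {"increments": [-0.04,0,0.8,0,0,0,0,0,0.8,0,0,0,0,0,0.8,0,0,0,0,0,0.5,0,0,0,0,0,0.3,0,0,0,0,0,0.3,0,0,0,0,0,0.3,0,0,0,0,0,0.2,0,0,0,0,0,0.2,0,0,0,0,0,0,0,0,0]}}

```text
time_s: 3.73
tool_pos: [0.5682, 0.1979, 0.1258]
tcp_rot: [-0.03, 1.0, -0.0, -0.001]
contact_force: [-0.6, 0.6, 0.1]
opening: 0.0004
grip_force: 0.0
```

{"fn": "carry_out", "kwargs": {"increments": [0.3,0,0,0,0,0,0.3,0,0,0,0,0,0.4,0,0,0,0,0,0.4,0,0,0,0,0,0.4,0,0,0,0,0,0.4,0,0,0,0,0,0.4,0,0,0,0,0,0.4,0,0,0,0,0,0.4,0,0,0,0,0,0.3,0,0,0,0,0]}}

```text
time_s: 4.57
tool_pos: [0.456, 0.1914, 0.1266]
tcp_rot: [-0.03, 1.0, 0.0, -0.0]
contact_force: [0.9, -0.9, 1.4]
opening: 0.0004
grip_force: 0.7
```

{"fn": "carry_out", "kwargs": {"increments": [0.1,0,0,0,0,0,0.1,0,0,0,0,0,0.1,0,0,0,0,0,0.1,0,0,0,0,0,0.1,0,0,0,0,0,0.05,0,0,0,0,0,0.05,0,0,0,0,0,0.05,0,0,0,0,0,0.05,0,0,0,0,0,0,0,0,0,0,0]}}

```text
time_s: 5.4
tool_pos: [0.4406, 0.1905, 0.127]
tcp_rot: [-0.03, 1.0, 0.0, 0.004]
contact_force: [13.3, 0.4, -11.5]
opening: 0.0003
grip_force: 6.7
```

{"fn": "carry_out", "kwargs": {"increments": [-0.2,0,0,0,0,0,-0.15,0,0,0,0,0,0,0,0,0,0,0,0,0,-0.3,0,0,0,0,0,-0.7,0,0,0,0,0,-1,0,0,0,0,0,-1,0,0,0,0,0,-1,0,0,0,0,0,-0.5,0,0,0,0,0,0,0,0,0]}}

```text
time_s: 6.23
tool_pos: [0.4493, 0.1918, 0.2672]
tcp_rot: [-0.03, 1.0, 0.001, 0.004]
contact_force: [-0.7, 1.1, -0.1]
opening: 0.0
grip_force: 0.0
```

{"fn": "carry_out", "kwargs": {"increments": [0,0,0,0,0,0,0,0,0,0,0,0,0,0,0,0,0,0,0,0,0,0,0,0,0,0,0,0,0,0,0,0,0,0,0,0,0,0,0,0,0,0,0,0,0,0,0,0,0,0,0,0,0,0,0,0,0,0,0,0], "hand": 0.25}}

```text
time_s: 7.07
tool_pos: [0.4473, 0.1908, 0.2617]
tcp_rot: [-0.03, 1.0, -0.0, 0.0]
contact_force: [0.1, -1.5, -0.3]
opening: 0.0647
grip_force: 0.0
```

```bash
python3 - <<'E'
from h import *
s=read_state();print(s["tool_pos"],s["opening"],s["contact_force"])
g=get_image("wrist");t=get_image("top")
np.save("w.npy",g["color"])
o=np.zeros((600,800,3),np.uint8);o[:384,:512]=g["color"]
A=cv2.resize(t["color"][130:230,150:270],None,fx=2,fy=2,interpolation=2);o[390:590,:240]=A
S=get_image("side");B=cv2.resize(S["color"][100:220,180:320],None,fx=1.7,fy=1.7);o[390:390+B.shape[0],260:260+B.shape[1]]=B[:210]
cv2.imwrite("pics/w2.png",o[:,:,::-1])
E
```

```text
[0.44731992 0.19084646 0.26172613] 0.06471493374938762 [ 0.05055138 -1.45353    -0.27828043]
```

View pics/w2.png

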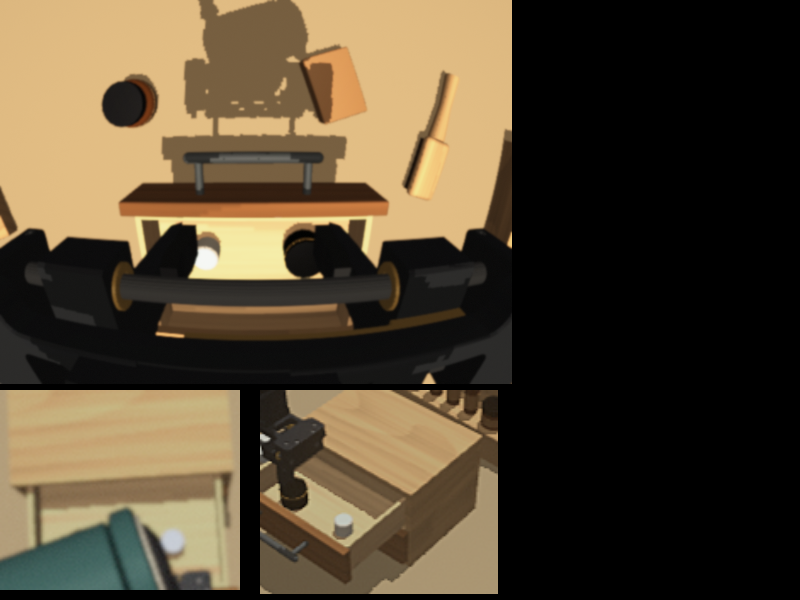

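The drawer is out. The wrist view shows the black cap at about (302,255), partly hidden by a finger, the white cap at about (206,252), and the bar at row 157, columns 185–323. I'll centre the jaws over the cap's side for a clear look.

{"fn": "carry_out", "kwargs": {"increments": [0.2,0.6,0,0,0,0,0.2,0.6,0,0,0,0,0,0.6,0,0,0,0,0,0,0,0,0,0,0,0,0,0,0,0,0,0,0,0,0,0,0,0,0,0,0,0,0,0,0,0,0,0,0,0,0,0,0,0,0,0,0,0,0,0], "hand": 0.1}}

```text
time_s: 8.05
tool_pos: [0.4322, 0.2436, 0.2617]
tcp_rot: [-0.029, 1.0, -0.0, 0.0]
contact_force: [0.7, -0.1, 0.5]
opening: 0.0793
grip_force: 0.0
```

```bash
python3 - <<'E'
from h import *
s=read_state();g=get_image("wrist");print(s["tool_pos"].round(4) if hasattr(s["tool_pos"],"round") else s["tool_pos"],s["opening"])
c=g["color"].astype(int)
for uv in((185,157),(323,157)): pass
m=cv2.inRange(g["color"],(0,0,0),(60,55,50))
n,l,st,ce=cv2.connectedComponentsWithStats(m)
for i in range(1,n):
    if st[i][4]>60: print(st[i],ce[i].round(1))
cv2.imwrite("pics/w3.png",cv2.resize(g["color"],(800,600),interpolation=2)[:,:,::-1])
E
```

```text
[0.4322 0.2436 0.2617] 0.07931581102165926
[  70   95   40   43 1358] [ 89.7 116. ]
[373 145  18  50 133] [381.6 169.3]
[    0   150   512   234 62029] [257.9 311.9]
[135 165 129   3 185] [195.2 165.7]
[  81  189  249   25 4418] [209.5 203.7]
[503 202   9  26 159] [507.9 215.1]
```

View pics/w3.png

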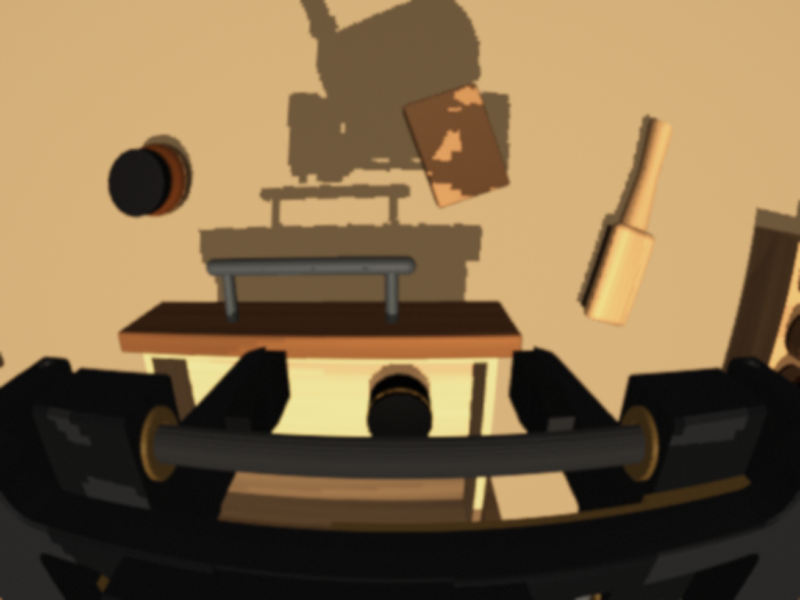

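The wrist view (800 px wide) has the cap centred between the jaws. Its top spans columns 369–432, the front edge of the top is at about row 400, and the handle bar runs along row 266, columns 207–415.

```bash
python3 - <<'E'
from h import *
s=read_state();g=get_image("wrist");M=R.from_quat(s["tcp_rot"]).as_matrix()
k=.64
for n,uv,z in(("bar",(207,266),.126),("bar",(415,266),.126),("capL",(369,418),.124),("capR",(432,418),.124),("topfront",(400,398),.124),("band",(400,392),.118),("rimfront",(400,370),.092),("inner front",(330,357),.142)):
    p=wz(g,(uv[0]*k-.2,uv[1]*k-.2),s,z);print(n,p.round(4),"tool",(M.T@(p-s["tool_pos"])).round(4))
c=g["color"];print(c[228:284:2,255].tolist())
E
```

```text
bar [0.4296 0.124  0.126 ] tool [ 0.0096 -0.1193  0.1357]
bar [0.4229 0.2541 0.126 ] tool [0.0087 0.0109 0.1357]
capL [0.5306 0.2305 0.124 ] tool [-0.0975 -0.0189  0.1377]
capR [0.5281 0.2733 0.124 ] tool [-0.0975  0.0239  0.1377]
topfront [0.5134 0.2506 0.124 ] tool [-0.0815  0.0021  0.1377]
band [0.5121 0.2505 0.118 ] tool [-0.0802  0.0022  0.1437]
rimfront [0.5083 0.2503 0.092 ] tool [-0.0764  0.0022  0.1697]
inner front [0.4778 0.2063 0.142 ] tool [-0.0434 -0.0399  0.1197]
[[179, 114, 61], [222, 191, 122], [222, 192, 127], [146, 109, 69], [140, 103, 66], [109, 80, 51], [24, 17, 10], [1, 1, 1], [1, 1, 1], [5, 3, 2], [55, 38, 15], [60, 42, 18], [17, 14, 12], [21, 20, 18], [21, 19, 18], [21, 19, 18], [21, 19, 17], [19, 18, 15], [18, 16, 14], [18, 16, 14], [16, 14, 13], [17, 15, 13], [15, 15, 13], [16, 14, 13], [16, 14, 13], [17, 15, 14], [25, 23, 22], [32, 30, 29]]
```

{"fn": "carry_out", "kwargs": {"increments": [-0.5,0.08,0,0,0,0,-0.8,0,0,0,0,0,-0.8,0,0,0,0,0,-0.8,0,0,0,0,0,-0.52,0,0,0,0,0,0,0,0,0,0,0,0,0,0.5,0,0,0,0,0,0.8,0,0,0,0,0,0.8,0,0,0,0,0,0.5,0,0,0], "hand": 0.32}}

```text
time_s: 8.98
tool_pos: [0.5324, 0.2519, 0.1813]
tcp_rot: [-0.03, 1.0, -0.001, -0.002]
contact_force: [-0.6, -0.1, -0.5]
opening: 0.0598
grip_force: 0.0
```

```bash
python3 - <<'E'
from h import *
steps([.5344,.2519,.111]);s=read_state();print(s["opening"],s["contact_force"].round(1))
g=get_image("wrist");S=get_image("side");o=np.zeros((450,800,3),np.uint8);o[:384,:512]=g["color"]
B=cv2.resize(S["color"][100:220,180:275],None,fx=3,fy=3);o[:360,515:800]=B;cv2.imwrite("pics/w4.png",o[:,:,::-1])
E
```

```text
pos [0.5324 0.2519 0.1813] x-axis [-0.998 -0.059  0.003] y [-0.059  0.998 -0.001] z [-0.003 -0.001 -1.   ]
units [-0.07 -0.    2.34]
0.05978526850910167 [-0.6 -0.1 -0.5]
```

View pics/w4.png

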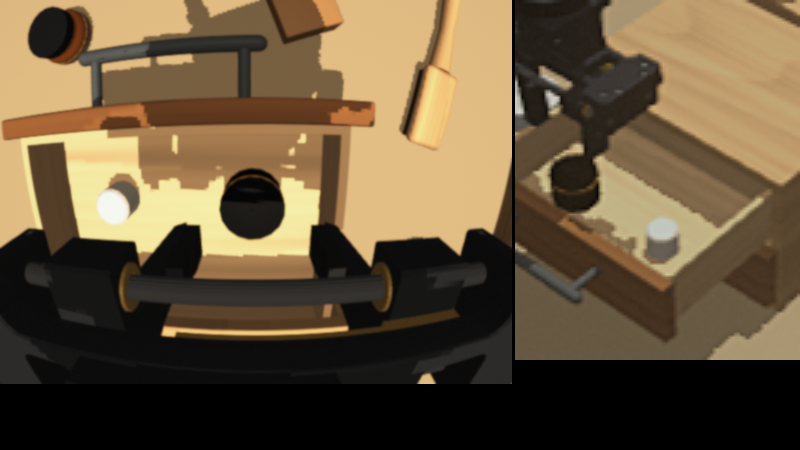

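The cap's top is now fully visible, centred at about (252,208) with a 32 px radius, between the jaws. I'll compute its centre.

```bash
python3 - <<'E'
from h import *
s=read_state();g=get_image("wrist");M=R.from_quat(s["tcp_rot"]).as_matrix()
for n,uv in(("c",(252,208)),("L",(220,207)),("R",(285,207)),("rear",(252,240)),("front",(252,179))):
    p=wz(g,uv,s,.124);print(n,p.round(4),"tool",(M.T@(p-s["tool_pos"])).round(4))
m=cv2.inRange(g["color"],(0,0,0),(45,42,38))
print([ [int(v) for v in np.where(m[r,200:310])[0][[0,-1]]+200] for r in range(180,242,6)])
E
```

```text
c [0.5294 0.2505 0.124 ] tool [ 0.0014 -0.0007  0.056 ]
L [0.5301 0.2287 0.124 ] tool [ 0.002  -0.0225  0.0561]
R [0.5274 0.2728 0.124 ] tool [0.0021 0.0217 0.056 ]
rear [0.5536 0.2518 0.124 ] tool [-0.0228 -0.0008  0.0559]
front [0.5092 0.2493 0.124 ] tool [ 0.0217 -0.0006  0.0562]
[[233, 273], [229, 277], [227, 278], [224, 281], [223, 283], [222, 283], [222, 283], [224, 281], [227, 278], [233, 272], [246, 261]]
```

{"fn": "carry_out", "kwargs": {"increments": [0,0,0.4,0,0,0,0,0,0.4,0,0,0,0,0,0.4,0,0,0,0,0,0.4,0,0,0,0,0,0.3,0,0,0,0,0,0.2,0,0,0,0,0,0.13,0,0,0,0,0,0,0,0,0,0,0,0,0,0,0,0,0,0,0,0,0]}}

```text
time_s: 9.97
tool_pos: [0.5349, 0.2527, 0.1174]
tcp_rot: [-0.03, 1.0, 0.0, 0.001]
contact_force: [0.2, -0.4, 0.6]
opening: 0.0597
grip_force: 0.0
```

```bash
python3 - <<'E'
from h import *
steps([.5314,.2506,.111]);print(read_state()["contact_force"].round(1))
E
```

```text
pos [0.5349 0.2527 0.1174] x-axis [-0.998 -0.059 -0.001] y [-0.059  0.998  0.   ] z [ 0.001  0.    -1.   ]
units [ 0.12 -0.06  0.21]
[ 0.2 -0.4  0.6]
```

{"fn": "carry_out", "kwargs": {"increments": [0.08,-0.04,0.1,0,0,0,0,0,0.08,0,0,0,0,0,0,0,0,0,0,0,0,0,0,0,0,0,0,0,0,0,0,0,0,0,0,0,0,0,0,0,0,0,0,0,0,0,0,0,0,0,0,0,0,0,0,0,0,0,0,0]}}

```text
time_s: 10.8
tool_pos: [0.5321, 0.2512, 0.1114]
tcp_rot: [-0.03, 1.0, 0.0, 0.0]
contact_force: [-0.5, -0.1, 1.3]
opening: 0.0601
grip_force: 0.0
```

{"fn": "carry_out", "kwargs": {"increments": [0,0,0,0,0,0,0,0,0,0,0,0,0,0,0,0,0,0,0,0,0,0,0,0,0,0,0,0,0,0,0,0,0,0,0,0,0,0,0,0,0,0,0,0,0,0,0,0,0,0,0,0,0,0,0,0,0,0,0,0], "hand": 1, "newtons": 45}}

```text
time_s: 11.63
tool_pos: [0.532, 0.2512, 0.1114]
tcp_rot: [-0.03, 1.0, -0.0, -0.0]
contact_force: [-0.1, -0.5, 0.8]
opening: 0.0453
grip_force: 45.0
```

{"fn": "carry_out", "kwargs": {"increments": [0,0,-0.1,0,0,0,0,0,-0.2,0,0,0,0,0,-0.4,0,0,0,0,0,-0.6,0,0,0,0,0,-0.7,0,0,0,0,0,-0.7,0,0,0,0,0,-0.6,0,0,0,0,0,0,0,0,0,0,0,0,0,0,0,0,0,0,0,0,0]}}

```text
time_s: 12.47
tool_pos: [0.5317, 0.251, 0.21]
tcp_rot: [-0.03, 1.0, -0.0, -0.0]
contact_force: [-1.3, -0.5, -1.3]
opening: 0.0453
grip_force: 45.0
```

```bash
python3 - <<'E'
from h import *
s=read_state();print(s["tool_pos"],s["opening"],s["contact_force"].round(1));M=R.from_quat(s["tcp_rot"]).as_matrix()
g=get_image("wrist");t=get_image("top")
o=np.zeros((600,800,3),np.uint8);o[:384,:512]=g["color"];o[390:590,:240]=cv2.resize(t["color"][130:230,150:270],None,fx=2,fy=2);
S=get_image("side");o[390:600,260:540]=cv2.resize(S["color"][90:195,180:320],None,fx=2,fy=2)
cv2.imwrite("pics/w5.png",o[:,:,::-1])
E
```

```text
[0.53165869 0.25103295 0.2100146 ] 0.045305597569550576 [-1.3 -0.5 -1.3]
```

View pics/w5.png

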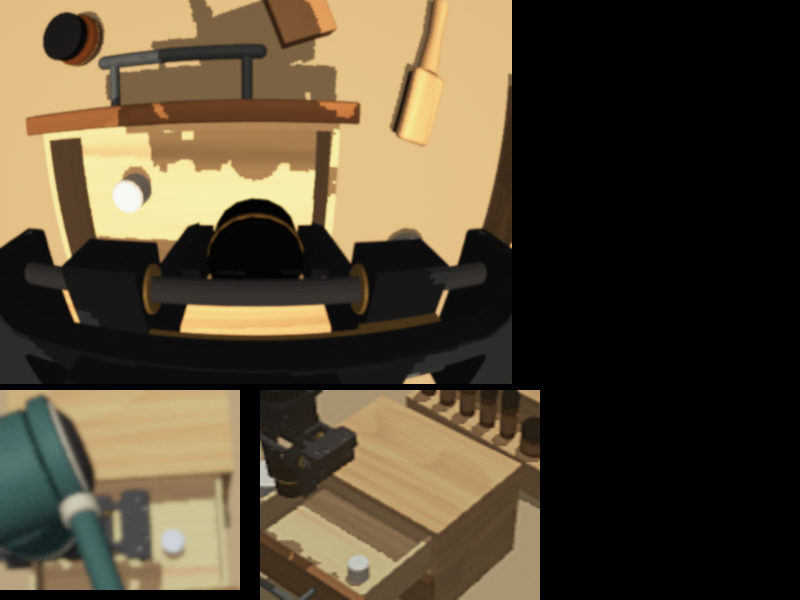

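The cap is held. Its front rim is at (255,199) and the band front at about (255,216), spanning columns 208–303. I'll compute its offset in the jaws.

```bash
python3 - <<'E'
from h import *
s=read_state();g=get_image("wrist");M=R.from_quat(s["tcp_rot"]).as_matrix();z=s["tool_pos"][2]
for n,uv,dz in(("rim",(255,199),.0194),("band",(255,216),.0066-.0194+.006),("bandR",(255,216),0)):
    print(n,(M.T@(wz(g,uv,s,z-dz)-s["tool_pos"])).round(4))
c=g["color"][190:275:3,255];print(c.tolist())
steps([.5715,-.3145,.21])
E
```

```text
rim [0.0205 0.0014 0.0195]
band [ 0.0213  0.0014 -0.0067]
bandR [0.0185 0.0014 0.0001]
[[247, 240, 174], [247, 240, 174], [245, 238, 170], [76, 69, 41], [3, 4, 3], [2, 2, 1], [2, 2, 2], [7, 5, 2], [77, 52, 24], [53, 35, 15], [4, 5, 4], [6, 6, 5], [5, 5, 4], [6, 5, 5], [5, 5, 5], [5, 5, 4], [4, 4, 4], [5, 5, 5], [4, 5, 5], [5, 4, 4], [4, 4, 4], [4, 3, 4], [3, 2, 3], [6, 6, 5], [4, 3, 3], [5, 4, 4], [4, 3, 4], [4, 4, 3], [6, 5, 4]]
pos [0.5312 0.2508 0.2087] x-axis [-0.998 -0.059  0.003] y [-0.059  0.998 -0.001] z [-0.003 -0.001 -1.   ]
units [ -0.23 -18.89  -0.02]
```

{"fn": "carry_out", "kwargs": {"increments": [0,-0.5,0,0,0,0,0,-0.8,0,0,0,0,0,-0.9,0,0,0,0,0,-0.9,0,0,0,0,0,-0.9,0,0,0,0,0,-0.9,0,0,0,0,0,-0.9,0,0,0,0,0,-0.9,0,0,0,0,0,-0.9,0,0,0,0,0,-0.9,0,0,0,0]}}

```text
time_s: 13.5
tool_pos: [0.5464, -0.0057, 0.2099]
tcp_rot: [-0.03, 1.0, -0.0, -0.001]
contact_force: [-0.6, -0.9, -0.9]
opening: 0.0456
grip_force: 45.0
```

{"fn": "carry_out", "kwargs": {"increments": [0,-0.9,0,0,0,0,0,-0.9,0,0,0,0,0,-0.9,0,0,0,0,0,-0.9,0,0,0,0,0,-0.9,0,0,0,0,0,-0.9,0,0,0,0,0,-0.9,0,0,0,0,0,-0.9,0,0,0,0,0,0,0,0,0,0,0,0,0,0,0,0]}}

```text
time_s: 14.33
tool_pos: [0.559, -0.2208, 0.2097]
tcp_rot: [-0.028, 1.0, 0.0, -0.001]
contact_force: [-1.3, 0.1, -1.0]
opening: 0.0454
grip_force: 45.0
```

```bash
python3 - <<'E'
from h import *
steps([.569,-.3145,.17])
s=read_state();g=get_image("wrist");c=g["color"].astype(int)
m=((c[...,0]>110)&(c[...,1]<70)&(c[...,2]<70)).astype(np.uint8)
n,_,st,ce=cv2.connectedComponentsWithStats(m)
for i in range(1,n):
    if st[i][4]>8: print(st[i],ce[i].round(1),wz(g,ce[i],s,.112).round(4))
for nm in("top","side"):
    g2=get_image(nm);c=g2["color"].astype(int);m=((c[...,0]>140)&(c[...,1]<80)&(c[...,2]<90)).astype(np.uint8)
    n,_,st,ce=cv2.connectedComponentsWithStats(m)
    for i in range(1,n):
        if st[i][4]>12: print(nm,st[i],ce[i].round(1),onz(g2,ce[i],.112).round(4))
E
```

```text
pos [ 0.559  -0.2208  0.2097] x-axis [-0.998 -0.056  0.001] y [-0.056  0.998  0.001] z [-0.001  0.    -1.   ]
units [-0.16 -3.14  1.32]
[446  54  20  15  61] [454.5  63.1] [ 0.4301 -0.0487  0.112 ]
[138 156  54  55 665] [172.2 180.9] [ 0.5537 -0.2881  0.112 ]
[136 191  21  22 366] [146.  201.3] [ 0.5732 -0.3125  0.112 ]
[186 310  10  10  58] [189.7 313.6] [ 0.6929 -0.2784  0.112 ]
side [378 268   9   7  53] [381.9 271.1] [ 0.5706 -0.3163  0.112 ]
side [494 318  18  12  22] [502.4 323.3] [ 0.6328 -0.5591  0.112 ]
side [482 337  30  21  45] [496.8 347.4] [ 0.5765 -0.573   0.112 ]
```

{"fn": "carry_out", "kwargs": {"increments": [-0.17,-0.78,0,0,0,0,0,-0.78,0,0,0,0,0,-0.78,0,0,0,0,0,-0.78,0,0,0,0,0,0,0,0,0,0,0,0,0.6,0,0,0,0,0,0.7,0,0,0,0,0,0.5,0,0,0,0,0,0.3,0,0,0,0,0,0,0,0,0]}}

```text
time_s: 15.32
tool_pos: [0.5691, -0.3098, 0.1446]
tcp_rot: [-0.03, 1.0, 0.002, -0.002]
contact_force: [-0.6, 0.3, -0.8]
opening: 0.0458
grip_force: 45.0
```

{"fn": "carry_out", "kwargs": {"increments": [0,0,0,0,0,0,0,0,0,0,0,0,0,0,0,0,0,0,0,0,0,0,0,0,0,0,0,0,0,0,0,0,0,0,0,0,0,0,0,0,0,0,0,0,0,0,0,0,0,0,0,0,0,0,0,0,0,0,0,0], "newtons": 60}}

```text
time_s: 16.15
tool_pos: [0.5706, -0.3122, 0.1474]
tcp_rot: [-0.03, 1.0, 0.0, -0.0]
contact_force: [-0.3, -0.2, -1.3]
opening: 0.0453
grip_force: 60.0
```

```bash
python3 - <<'E'
from h import *
steps([.5692,-.314,.1437])
g=get_image("wrist");S=get_image("side");t=get_image("top")
o=np.zeros((600,800,3),np.uint8);o[:400,:500]=cv2.resize(g["color"][120:280,150:350],None,fx=2.5,fy=2.5,interpolation=2)
o[:,500:800]=cv2.resize(S["color"][220:340,350:410],None,fx=5,fy=5,interpolation=2)
cv2.imwrite("pics/w6.png",o[:,:,::-1])
E
```

```text
pos [ 0.5706 -0.3122  0.1474] x-axis [-0.998 -0.059  0.   ] y [-0.059  0.998  0.   ] z [-0.  0. -1.]
units [ 0.05 -0.06  0.12]
```

View pics/w6.png

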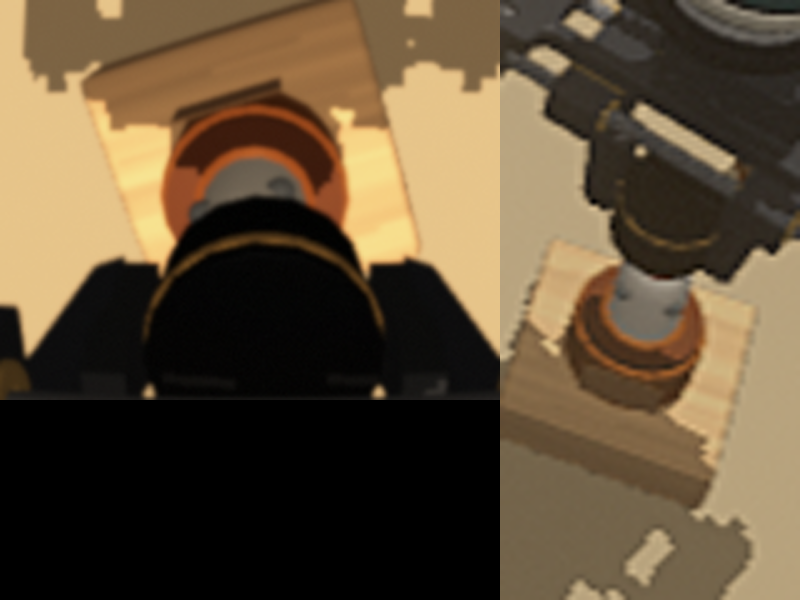

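The wrist crop shows the jar body at columns 162–347 with its front edge at row 95. The neck's front top is at about row 157, and the cap band spans columns 145–385, so the jar is slightly left of the cap. I'll quantify that.

```bash
python3 - <<'E'
from h import *
s=read_state();g=get_image("wrist");M=R.from_quat(s["tcp_rot"]).as_matrix()
def q(n,x,y,z): print(n,(M.T@(wz(g,(150+x/2.5-.3,120+y/2.5-.3),s,z)-s["tool_pos"])).round(4)[:2], wz(g,(150+x/2.5-.3,120+y/2.5-.3),s,z).round(4)[:2])
q("jarL",162,190,.054);q("jarR",348,190,.054);q("jarfront",255,95,.055)
q("neckfront",255,157,.09);q("neckL",205,190,.09);q("neckR",305,190,.09)
# block corners at z=.03: front pair
q("blkFL",85,80,.03);q("blkFR",357,0,.03)
z=s["tool_pos"][2]
q("capL",145,320,z+.0066);q("capR",385,320,z+.0066);q("caprimfront",265,198,z-.0194);q("rimL",175,240,z-.0194);q("rimR",357,240,z-.0194)
E
```

```text
jarL [-0.0023 -0.0313] [ 0.5747 -0.3433]
jarR [-0.0023  0.0286] [ 0.5711 -0.2835]
jarfront [ 0.0289 -0.0012] [ 0.5418 -0.3151]
neckfront [ 0.019  -0.0009] [ 0.5517 -0.3141]
neckL [ 0.0097 -0.0144] [ 0.5617 -0.3271]
neckR [0.0097 0.0126] [ 0.5601 -0.3002]
blkFL [ 0.0297 -0.0606] [ 0.5445 -0.3744]
blkFR [0.0568 0.0327] [ 0.5119 -0.2828]
capL [ 0.0045 -0.0214] [ 0.5674 -0.3338]
capR [0.0045 0.0249] [ 0.5646 -0.2876]
caprimfront [0.0205 0.0017] [ 0.55   -0.3116]
rimL [ 0.0106 -0.0182] [ 0.561  -0.3309]
rimR [0.0107 0.0221] [ 0.5586 -0.2907]
```

{"fn": "carry_out", "kwargs": {"increments": [0.04,-0.09,0,0,0,0,0,0,0,0,0,0,0,0,0.2,0,0,0,0,0,0.2,0,0,0,0,0,0.2,0,0,0,0,0,0.15,0,0,0,0,0,0.15,0,0,0,0,0,0,0,0,0,0,0,0,0,0,0,0,0,0,0,0,0]}}

```text
time_s: 17.18
tool_pos: [0.5697, -0.3149, 0.1205]
tcp_rot: [-0.03, 1.0, -0.0, 0.0]
contact_force: [1.1, 0.6, -0.5]
opening: 0.0451
grip_force: 60.0
```

{"fn": "carry_out", "kwargs": {"increments": [0,0,0,0,0,0,0,0,0,0,0,0,0,0,0,0,0,0,0,0,0,0,0,0,0,0,0,0,0,0,0,0,0,0,0,0,0,0,0,0,0,0,0,0,0,0,0,0,0,0,0,0,0,0,0,0,0,0,0,0]}}

```text
time_s: 18.02
tool_pos: [0.5696, -0.3149, 0.1204]
tcp_rot: [-0.03, 1.0, 0.0, 0.0]
contact_force: [-0.7, 0.0, -0.3]
opening: 0.0451
grip_force: 60.0
```

{"fn": "carry_out", "kwargs": {"increments": [0,0,0.04,0,0,0,0,0,0.04,0,0,0,0,0,0.04,0,0,0,0,0,0.04,0,0,0,0,0,0,0,0,0,0,0,0,0,0,0,0,0,0,0,0,0,0,0,0,0,0,0,0,0,0,0,0,0,0,0,0,0,0,0]}}

```text
time_s: 18.85
tool_pos: [0.5698, -0.315, 0.1157]
tcp_rot: [-0.03, 1.0, -0.0, 0.0]
contact_force: [2.4, -0.0, -0.6]
opening: 0.0456
grip_force: 60.0
```

{"fn": "carry_out", "kwargs": {"increments": [0,0,0.04,0,0,0,0,0,0.04,0,0,0,0,0,0.02,0,0,0,0,0,0,0,0,0,0,0,0,0,0,0,0,0,0,0,0,0,0,0,0,0,0,0,0,0,0,0,0,0,0,0,0,0,0,0,0,0,0,0,0,0]}}

```text
time_s: 19.68
tool_pos: [0.5706, -0.3152, 0.1137]
tcp_rot: [-0.03, 1.0, -0.001, 0.001]
contact_force: [3.4, 1.2, 5.6]
opening: 0.0453
grip_force: 60.0
```

{"fn": "carry_out", "kwargs": {"increments": [-0.04,0.01,0,0,0,0,0,0,0,0,0,0,0,0,0.03,0,0,0,0,0,0.03,0,0,0,0,0,0.03,0,0,0,0,0,0,0,0,0,0,0,0,0,0,0,0,0,0,0,0,0,0,0,0,0,0,0,0,0,0,0,0,0]}}

```text
time_s: 20.52
tool_pos: [0.5719, -0.3152, 0.1122]
tcp_rot: [-0.03, 1.0, -0.001, 0.001]
contact_force: [0.8, 0.5, 10.2]
opening: 0.0454
grip_force: 60.0
```

{"fn": "carry_out", "kwargs": {"increments": [0,0,0.03,0,0,0,0,0,0.03,0,0,0,0,0,0,0,0,0,0,0,0,0,0,0,0,0,0,0,0,0,0,0,0,0,0,0,0,0,0,0,0,0,0,0,0,0,0,0,0,0,0,0,0,0,0,0,0,0,0,0]}}

```text
time_s: 21.35
tool_pos: [0.5726, -0.3154, 0.1112]
tcp_rot: [-0.03, 1.0, -0.001, 0.002]
contact_force: [1.4, 1.5, 12.9]
opening: 0.0451
grip_force: 60.0
```

{"fn": "carry_out", "kwargs": {"increments": [0,0,0.03,0,0,0,0,0,0.03,0,0,0,0,0,0,0,0,0,0,0,0,0,0,0,0,0,0,0,0,0,0,0,0,0,0,0,0,0,0,0,0,0,0,0,0,0,0,0,0,0,0,0,0,0,0,0,0,0,0,0]}}

```text
time_s: 22.18
tool_pos: [0.5731, -0.3156, 0.11]
tcp_rot: [-0.03, 1.0, -0.001, 0.003]
contact_force: [2.1, 0.9, 14.7]
opening: 0.0453
grip_force: 60.0
```

{"fn": "carry_out", "kwargs": {"increments": [0,0,0.03,0,0,0,0,0,0.03,0,0,0,0,0,0,0,0,0,0,0,0,0,0,0,0,0,0,0,0,0,0,0,0,0,0,0,0,0,0,0,0,0,0,0,0,0,0,0,0,0,0,0,0,0,0,0,0,0,0,0]}}

```text
time_s: 23.02
tool_pos: [0.5716, -0.3147, 0.1038]
tcp_rot: [-0.03, 1.0, -0.0, 0.001]
contact_force: [6.8, -0.6, -0.2]
opening: 0.045
grip_force: 60.0
```

Clicked: the force dropped from 14.7 N to about 0, with the rim near 84 mm. Now I'll press on the spring in stages.

{"fn": "carry_out", "kwargs": {"increments": [-0.05,0,0.05,0,0,0,0,0,0.05,0,0,0,0,0,0.05,0,0,0,0,0,0,0,0,0,0,0,0,0,0,0,0,0,0,0,0,0,0,0,0,0,0,0,0,0,0,0,0,0,0,0,0,0,0,0,0,0,0,0,0,0]}}

```text
time_s: 23.85
tool_pos: [0.5721, -0.3147, 0.1006]
tcp_rot: [-0.03, 1.0, -0.0, -0.0]
contact_force: [1.3, 0.1, 6.6]
opening: 0.0453
grip_force: 60.0
```

{"fn": "carry_out", "kwargs": {"increments": [0,0,0.05,0,0,0,0,0,0.04,0,0,0,0,0,0,0,0,0,0,0,0,0,0,0,0,0,0,0,0,0,0,0,0,0,0,0,0,0,0,0,0,0,0,0,0,0,0,0,0,0,0,0,0,0,0,0,0,0,0,0]}}

```text
time_s: 24.68
tool_pos: [0.5721, -0.3147, 0.0989]
tcp_rot: [-0.03, 1.0, -0.0, -0.0]
contact_force: [-1.1, 2.1, 11.3]
opening: 0.0451
grip_force: 60.0
```

{"fn": "carry_out", "kwargs": {"increments": [0,0,0.05,0,0,0,0,0,0.03,0,0,0,0,0,0,0,0,0,0,0,0,0,0,0,0,0,0,0,0,0,0,0,0,0,0,0,0,0,0,0,0,0,0,0,0,0,0,0,0,0,0,0,0,0,0,0,0,0,0,0]}}

```text
time_s: 25.52
tool_pos: [0.5722, -0.3148, 0.0975]
tcp_rot: [-0.03, 1.0, -0.0, 0.0]
contact_force: [-2.2, 2.3, 16.2]
opening: 0.0451
grip_force: 60.0
```

```bash
python3 - <<'E'
from h import *
S=get_image("side");t=get_image("top");s=read_state();print(s["tool_pos"],s["contact_force"])
o=np.zeros((600,800,3),np.uint8);o[:384,:512]=S["color"];o[300:600,500:800]=cv2.resize(S["color"][240:315,340:415],None,fx=4,fy=4);o[400:600,:450]=cv2.resize(t["color"][90:290,0:450],(450,200))
cv2.imwrite("pics/w7.png",o[:,:,::-1])
E
```

```text
[ 0.57213937 -0.31473312  0.09743603] [-1.47042446  1.55504906 15.60464091]
```

View pics/w7.png

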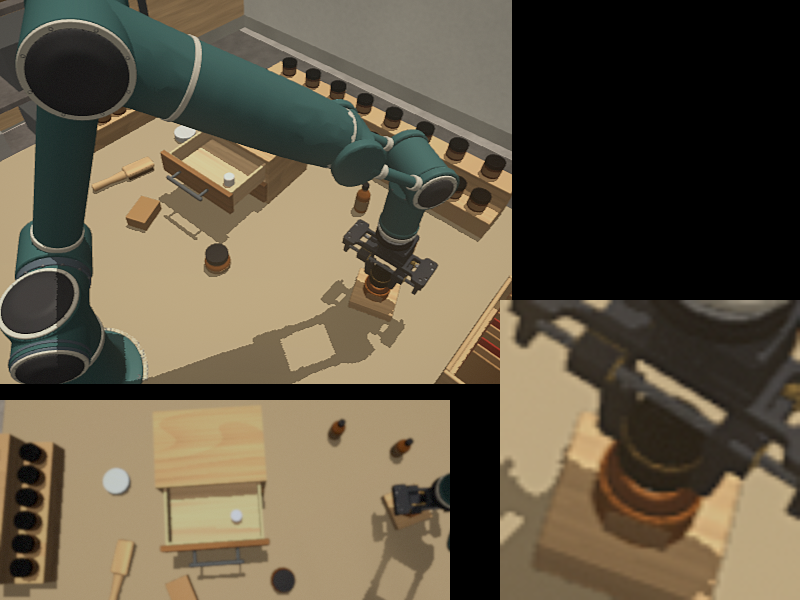

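The cap is on the neck and pressed. The drawer is out with the white cap still in it, and the other goods are in their places.

```bash
python3 -c "
from cell import *
print(hand_in())"
```

```text
the job is handed in; nothing more can be done
None
```

I pulled the drawer to its stop, clicked the black cap onto the jar and handed the job in at 25.5 s with the arm still pressing at about 16 N; the other goods looked undisturbed in the last camera views.

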